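# Clamp the lid of the pigment mill jar

### The job

The mill jar is filled and its lid is on. Without taking hold of anything, push the steel clamp strap round over the lid with the back of a finger until it is fully home against the keeper post, then press the red cam lever fully down so that the pad clamps the lid. The lever stays up until the strap is home; do not shift or lift the lid, and leave the paint pots, brush and vase where they are.

Things in the scene. Friction and masses are not known exactly. Their poses are not given: they have to be found in the camera images.
- mill_jar: white porcelain mill jar with blue lines (112 mm across, rim at height 142) standing in its clamp frame, all fixed to the bench: grey foot plate 130 (x) x 190 (y) x 10, steel pivot post at its own y = +70 and steel keeper post at y = -70 (both 12 across, x = 0). Origin: centre of the underside of the plate; z up. It stands at a different place and yaw each time.
- lid: loose white porcelain lid with blue line, 98 across and 14 thick with its grey-black gasket, 0.25 kg, lying on the jar's rim, held only by friction until clamped; its top is 156 mm above the bench. Origin: centre of its underside.
- pivot_post (a point): point on the axis of the pivot post at the strap's mid-height (171 mm above the bench). The strap turns about the upright axis through it.
- keeper_post (a point): centre of the top of the keeper post's dark round head (22 across, top 182 mm above the bench), 140 mm from the pivot axis.
- strap (a joint): angle of the steel clamp strap about the pivot post, rad: 0 = home, straight across the lid with the keeper post in its notch (hard stop); grows, clockwise seen from above, as it swings open, to 1.9. Starts between 1.0 and 1.7. It stays where it is left; about 1 N at strap_push moves it.
- strap_push (a point): point in mid-strap, 120 mm from the pivot axis, between cam and notch. The strap is 26 wide, 6 thick (underside 168, top 174 mm above the bench) and runs from the pivot to 170 mm beyond it. The point's x points along the strap to its free end, y to the leading edge (the way it moves as it closes), z up. To close the strap push on its trailing edge, y = -13 mm.
- lever (a joint): angle of the cam lever, rad: 0 = raised (slopes up 0.7 rad from level), 0.7 = fully down, level over the strap (hard stop). Starts between 0 and 0.12. Its cam pin crosses the strap 70 mm from the pivot axis, 188 mm above the bench. It stays where it is left. 4 to 9 N on the grip brings it down (follow its arc: a finger bearing straight down on the very end can stick).
- lever_grip (a point): middle of the upper face of the lever's red grip (34 long, 18 wide, 10 thick), 46 mm from the cam pin. Its x runs along the lever to the cam pin, z out of the upper face. The lever leans towards the pivot post: raised, the grip's end is 235 mm above the bench; down, the upper face is 195 mm above the bench and this point 24 mm from the pivot axis.
- pad: black rubber pad, 26 across and 6 thick, under the strap 70 mm from the pivot axis, sprung (5 N/mm) and driven 6 mm down by the cam; 3 mm clear of the lid's top while the lever is up, pressing on it with about 14 N when the lever is down over the lid. Origin: centre of the strap above it.
- pot_dark: loose dark blue paint pot with dark blue cap and paper label, 64 across and 46 high. Origin: centre of its underside.
- pot_light: loose bright blue paint pot with white cap, 64 across and 46 high. Origin: centre of its underside.
- brush: loose artist's paint brush with wooden handle, 166 long and 9 thick, lying on the bench. Origin: under its middle, x along it.
- vase: loose white vase with blue decoration, 104 across and 142 high, standing beyond the keeper post. Origin: centre of its underside.
Not all that is in view belongs to the job. Leave any green look-alike of the mill_jar alone. What is shaped like the lid but green is not meant.

How it is judged:
By the outcome, as a careful person would: the job done as asked, in the order asked, and still so for the second after the job is handed in, with the robot touching nothing.
It also fails if it takes over 51 s, if anything falls off the work surface, if the arm or the gripper's body presses on something with over 40 N, if the wrist force passes 120 N, or if a joint passes its speed limit or range.

### The arm

A 6-joint arm with a two-finger parallel gripper is mounted at the origin on the work surface. World frame = base frame: x ahead of the robot, y to its left, z up, the work surface at z = 0. Lengths are in m, angles in rad, forces in N, time in s.
With the tool pointing down it reaches from about 0.25 to 0.8 m from the base axis. Payload 8.5 kg.
Tool frame: the origin (TCP) lies midway between the tips of the shut fingers; the grasp point (between the pads) lies 19 mm behind it; z points along the fingers, y is the line along which they close (so a half turn about z gives the same grasp; the last joint's range is limited). The gripper opens to 85 mm and grips with 20 to 120 N. Pads are 22 mm wide; open, the fingers measure 114 mm over their backs; the gripper's body (76 mm by 85 mm) begins 54 mm behind the grasp point. The pads swing forward as they close: fully open they stand 13 mm farther back than shut.
Start: joints at [-1.245, 0.238, -0.013, 1.319, 0, 1.571], TCP at [0.168, -0.497, 0.231] pointing down, gripper open.
Joint ranges: [-2.66, 2.66], [-1.03, 1.9], [-1.14, 1.46], [-1.82, 2.27], [-1.45, 1.34], [-3.14, 3.14]. Speed limits (rad/s): [2.22, 2.22, 2.79, 3.14, 3.14, 3.14].

### API

Orientations are given as a unit quaternion [w, x, y, z].
In Python, from workcell import * gives the robot as it stands.
- The arm moves only by the tool apply_moves, never from a script. Its arguments are lists of equal length, an entry for each row: "jaw": the opening, from -1 (shut) to 1 (fully open); "slide": the shift along the world's x, y, z in mm, a list of three; "turn": the turn about the world's z in degrees. In form: {"jaw": [jaw, ...], "slide": [[tx, ty, tz], ...], "turn": [turn, ...]}. A call has 1 to 12 rows; each row shifts and turns the commanded pose from where the row before left it; what a row does not reach is not made up. A row lasts 1/8 s, in which the tool goes at most 62.5 mm and 10.7 degrees, less where a joint would pass 70% of its speed; a pose out of reach is approached as far as the arm can. A call with a gripper value outside its range is refused whole. The fingers move at their own pace and stop on an object; "squeeze" is the grip in N (left out, the last holds). Time passes only in rows, so rows that do not move let the fingers close. It gives the time, the measured TCP pose, the force, the opening and the grip force at its end, in the units of the state.
- get_obs(): the state, without advancing time (a new reading comes with each control period).
- capture(name): name is "scene" or "top"; returns the picture (400x640x3 uint8, red, green, blue); there is no depth.
- camera_params(name): a dict with "camera_matrix" (3x3 intrinsics, pixels), "extrinsics" (4x4, takes a point from world to camera coordinates). Camera axes: x right, y up, looking along -z (the intrinsics and any distortion apply to the point x, -y, -z); pixel columns grow to the right and rows downward; lengths in m; the calibration is good to about 2 mm. A picture is of the moment at which its call begins. camera_params takes no time and is no camera call.
- job_done(): hands the job in; it is judged then, once.
Trained networks look in the newest picture that a camera, given by its name, has taken for a name from the list of things; names that differ only in an ending like _2 or _b are one class to them, and where a whole thing is asked for, a point or a joint stands for the part that bears it (a point fixed in the world has none). Each returns a list of dicts, best first, with "confidence" (0 to 1); they miss things now and then, are a little off and sometimes report something else, mostly with a low value. They report only what shows in the picture. A call takes as long as a camera call. They do not tell look-alikes from the thing itself.
- find_in(target, camera): "location" ([column, row] in pixels, amid what is visible of it).
- cut_out(target, camera): "region" (400x640 bool, what is visible of it) and "location" ([column, row] in pixels, amid what is visible of it).
- tip_of(target, camera): "location" ([column, row] in pixels: a listed point, or the origin of a listed thing).
The state is a dict: "time_s": time; "joint_pos": joint angles; "dq": joint speeds; "tau": joint torques, N m; "ee_pos": TCP position; "tcp_rot": TCP orientation; "ft_force": force on the tool from outside, world axes, zero at the start; "moment": the same for the moment, N m; "gripper_width": finger opening in m; "grip_force": force on a finger pad.
Only numpy, scipy, OpenCV 4.12 (cv2) and the standard library are available. Lean on these libraries where they do the work, as an engineer would, in place of code of your own. Each camera call takes 0.05 s, during which the arm holds its last target. There are 200 camera calls.

## Working session

There is one attempt and no reset: what is moved stays moved. The work goes in short steps, Python scripts to look and compute and a tool call to move; the robot and the scene stay as the last step left them, time stands still between calls to the robot, and variables do not carry over. Pictures are saved under pics/ and viewed, at most 10 in all, crops included, and the job is handed in when it is done.

Besides the shell and the picture viewer there is one more tool, called after "Request:" by a JSON object that holds its "method" and its "body". apply_moves: Moves the arm, as the interface text tells. Its arguments: {"type":"object","properties":{"jaw":{"type":"array","items":{"type":"number"}},"slide":{"type":"array","items":{"type":"array","items":{"type":"number"}}},"turn":{"type":"array","items":{"type":"number"}},"squeeze":{"type":"number"}},"required":["jaw","slide","turn"]}

```bash
mkdir -p pics; cat > h.py <<'E'
from workcell import *
import numpy as np, cv2
def proj(P,cam):
    c=camera_params(cam);K=np.array(c["camera_matrix"]);T=np.array(c["extrinsics"])
    p=T[:3,:3]@np.array(P)+T[:3,3];p=np.array([p[0],-p[1],-p[2]]);q=K@p;return q[:2]/q[2]
def ray(px,cam):
    c=camera_params(cam);K=np.array(c["camera_matrix"]);T=np.array(c["extrinsics"])
    d=np.linalg.inv(K)@np.array([px[0],px[1],1]);d=np.array([d[0],-d[1],-d[2]])
    R=T[:3,:3];return -R.T@T[:3,3],R.T@d
def atz(px,cam,z):
    o,d=ray(px,cam);return o+d*(z-o[2])/d[2]
E
python3 - <<'E'
from h import *
print(camera_params("top").keys())
ims=[]
for c in("scene","top"):
    im=capture(c);cv2.imwrite(f"pics/{c}0.png",im[:,:,::-1])
    T=np.array(camera_params(c)["extrinsics"]);print(c,(-T[:3,:3].T@T[:3,3]).round(3))
    for t,z in(("mill_jar",0),("lid",.142),("pivot_post",.171),("keeper_post",.182),("strap_push",.171),("lever_grip",.22),("pad",.171),("vase",0),("pot_dark",0),("pot_light",0),("brush",0)):
        for r in tip_of(t,c)[:3]:
            print(c,t,round(r["confidence"],2),np.round(r["location"]),atz(r["location"],c,z).round(3)[:2])
print(get_obs())
E
```

```text
dict_keys(['camera_matrix', 'extrinsics'])
scene [0.991 0.653 0.763]
scene mill_jar 0.77 [279. 239.] [0.578 0.003]
scene mill_jar 0.71 [431. 256.] [0.308 0.279]
scene mill_jar 0.62 [392. 352.] [0.577 0.401]
scene lid 0.89 [278. 202.] [0.59  0.021]
scene lid 0.63 [353. 270.] [0.588 0.282]
scene pivot_post 0.91 [291. 209.] [0.598 0.088]
scene pivot_post 0.86 [466. 223.] [0.327 0.346]
scene pivot_post 0.81 [438. 328.] [0.579 0.473]
scene keeper_post 0.95 [426. 180.] [0.287 0.203]
scene keeper_post 0.6 [257. 171.] [ 0.589 -0.066]
scene keeper_post 0.57 [381. 268.] [0.569 0.332]
scene strap_push 0.85 [433. 188.] [0.287 0.224]
scene strap_push 0.58 [330. 185.] [0.475 0.072]
scene strap_push 0.56 [387. 280.] [0.573 0.352]
scene lever_grip 0.71 [424. 294.] [0.58  0.434]
scene lever_grip 0.62 [460. 189.] [0.302 0.297]
scene lever_grip 0.4 [301. 179.] [0.555 0.066]
scene pad 0.54 [407. 300.] [0.578 0.405]
scene pad 0.42 [447. 204.] [0.309 0.282]
scene pad 0.32 [290. 197.] [0.575 0.053]
scene vase 0.56 [233. 196.] [ 0.585 -0.225]
scene vase 0.22 [300. 308.] [0.662 0.205]
scene pot_dark 0.68 [23
[... 1142 characters left out ...]
'joint_pos': array([-1.24498011e+00,  2.38207809e-01, -1.34977790e-02,  1.31920155e+00,
       -5.14891188e-06,  1.57079361e+00]), 'dq': array([ 1.76286130e-03,  8.96639486e-04,  8.56121970e-04, -7.42869242e-04,
        3.96718448e-05,  5.22745657e-04]), 'tau': array([-8.17539621e-04, -5.38585138e+01,  3.46695936e+01,  2.92950441e-03,
       -5.64018251e-05,  1.71197680e-06]), 'ee_pos': array([ 0.16802777, -0.4973391 ,  0.23127299]), 'tcp_rot': array([-5.42563986e-05,  9.86759573e-01,  1.62189831e-01, -1.15267607e-05]), 'ft_force': array([-0.27112425, -0.18902474, -0.47297952]), 'moment': array([-0.02723282, -0.03573714, -0.01031273]), 'grip_force': 0.0, 'gripper_width': 0.08553073097948063}
```

View pics/scene0.png

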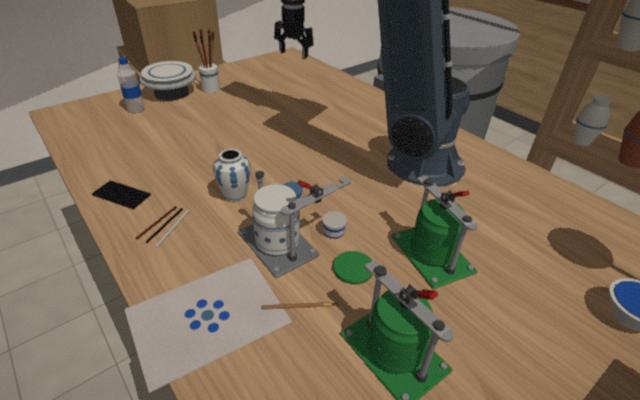

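View pics/top0.png

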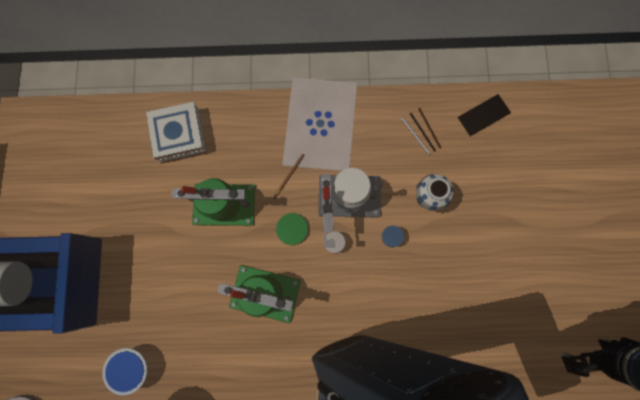

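The white jar is at scene (279,239) and top (353,197). Its strap is swung towards the robot, at top (325,230). The look-alikes to leave alone are the green jars, at top (215,200) and (263,293), and the green lid at top (293,229). I'll fit the white jar's geometry and check it in one close crop.

```bash
cat >> h.py <<'E'
def model(p):
    x,y,w,s,l=p;R=lambda a:np.array([[np.cos(a),-np.sin(a)],[np.sin(a),np.cos(a)]])
    o=np.array([x,y]);P=lambda q,z:np.r_[o+R(w)@q,z]
    piv=np.array([0,.07]);d=R(-s)@np.array([0,-1.]);a=.7-l
    r=.07-.046*np.cos(a)+.007*np.sin(a);z=.188+.046*np.sin(a)+.007*np.cos(a)
    return {"mill_jar":P([0,0],0),"lid":P([0,0],.142),"pivot_post":P(piv,.171),"keeper_post":P([0,-.07],.182),
     "strap_push":P(piv+.12*d,.171),"lever_grip":P(piv+r*d,z),"pad":P(piv+.07*d,.171),
     "te1":P(piv+.17*d+.013*np.array([d[1],-d[0]]),.174),"le1":P(piv+.17*d-.013*np.array([d[1],-d[0]]),.174)}
def fit(g,thr=15):
    from scipy.optimize import least_squares
    m=model(g);obs=[]
    for c in("scene","top"):
        for t in("mill_jar","lid","pivot_post","keeper_post","strap_push","lever_grip","pad"):
            q=[r["location"] for r in tip_of(t,c)]
            e=[np.linalg.norm(np.array(k)-proj(m[t],c)) for k in q]
            if e and min(e)<thr: obs.append((t,c,np.array(q[int(np.argmin(e))])))
    f=lambda p:np.r_[np.concatenate([proj(model(p)[t],c)-q for t,c,q in obs]),(p[4]-.06)*20]
    s=least_squares(f,g,loss="soft_l1",x_scale=[.01,.01,.1,.1,.1])
    for (t,c,q) in obs: print(t,c,(proj(model(s.x)[t],c)-q).round(1))
    return s.x
def draw(p,name,tag):
    im=capture(name)[:,:,::-1].copy();m=model(p)
    u,v=proj(m["lid"],name).astype(int)
    k=6;im=cv2.resize(im[v-50:v+50,u-60:u+60],None,fx=k,fy=k,interpolation=cv2.INTER_CUBIC)
    for t,P in m.items():
        q=((proj(P,name)-[u-60,v-50]+.5)*k).astype(int);cv2.drawMarker(im,tuple(map(int,q)),(0,0,255) if t!="lever_grip" else (0,255,0),0,14,1)
    return im
E
python3 - <<'E'
from h import *
p=fit([.59,.011,-.03,1.5,.06]);print(p.round(4))
for k,v in model(p).items():print(k,v.round(4))
a=draw(p,"top",0);b=draw(p,"scene",0)
cv2.imwrite("pics/c1.png",cv2.resize(np.vstack([a,b]),(500,600*500//600*1)) if 0 else np.vstack([a,b])[:, :][:1200])
cv2.imwrite("pics/c1.png",cv2.resize(np.hstack([a,b]),(800,333)))
cv2.imwrite("pics/c1t.png",a)
E
```

```text
mill_jar scene [-2.4  3.6]
lid scene [-2.9 -2.2]
pivot_post scene [-0.  -2.7]
keeper_post scene [1.5 1.3]
strap_push scene [ 0.9 -0.1]
lever_grip scene [3.3 2.1]
mill_jar top [-2.8 -1.3]
lid top [ 3.  -0.2]
pivot_post top [-0.8  1.4]
keeper_post top [3.1 1.4]
strap_push top [ 5.  -1.9]
lever_grip top [-0.6 -0.2]
[ 0.5906  0.0103 -0.0283  1.4868  0.0423]
mill_jar [0.5906 0.0103 0.    ]
lid [0.5906 0.0103 0.142 ]
pivot_post [0.5925 0.0803 0.171 ]
keeper_post [ 0.5886 -0.0596  0.182 ]
strap_push [0.4727 0.0736 0.171 ]
lever_grip [0.5547 0.0782 0.2217]
pad [0.5226 0.0764 0.171 ]
te1 [0.4221 0.0838 0.174 ]
le1 [0.4235 0.0578 0.174 ]
```

View pics/c1.png

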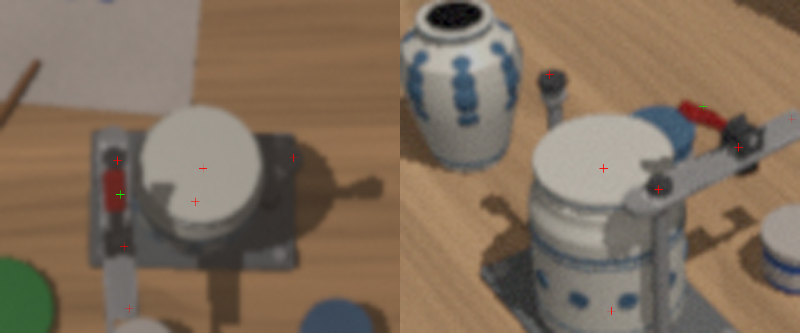

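Request:
{"method": "apply_moves", "body": {"jaw": [-1,-1,-1,-1,-1,-1,-1,-1], "slide": [[0,0,20],[0,0,20],[20,20,20],[20,30,0],[20,30,0],[20,30,0],[20,30,0],[20,30,0]], "turn": [10,10,10,10,10,10,10,10]}}

```text
time_s: 3.0
ee_pos: [0.2885, -0.3263, 0.2914]
tcp_rot: [0.0, 0.65, 0.76, -0.0]
ft_force: [0.2, -0.6, 0.3]
gripper_width: 0.0002
grip_force: 0.0
```

The crop confirms this is the white jar: pivot head at crop (113,157), red grip at (115,190), and the strap running down to (121,310). The model is about 3 mm too far toward -y. Next I'll go to the strap's trailing side, staying high.

Request:
{"method": "apply_moves", "body": {"jaw": [-1,-1,-1,-1,-1,-1,-1,-1,-1,-1,-1,-1], "slide": [[15,38,0],[15,38,0],[15,38,0],[15,38,0],[15,38,0],[15,38,0],[15,38,0],[15,38,0],[15,38,0],[15,38,0],[15,40,0],[10,40,0]], "turn": [10,10,10,10,10,10,10,10,4,0,0,0]}}

```text
time_s: 4.5
ee_pos: [0.4635, 0.1341, 0.2913]
tcp_rot: [0.0, -0.023, 1.0, -0.0]
ft_force: [0.7, -1.0, -0.3]
gripper_width: 0.0002
grip_force: 0.0
```

Request:
{"method": "apply_moves", "body": {"jaw": [-1,-1,-1,-1,-1], "slide": [[0,0,-30],[0,0,-40],[0,0,-40],[0,0,-20],[0,0,0]], "turn": [0,0,0,0,0]}}

```text
time_s: 5.12
ee_pos: [0.4621, 0.1324, 0.1602]
tcp_rot: [-0.001, -0.023, 1.0, -0.0]
ft_force: [0.6, -0.1, 0.6]
gripper_width: -0.0001
grip_force: 0.0
```

```bash
python3 - <<'E'
from h import *
o=get_obs();print(o["ee_pos"].round(4),o["joint_pos"].round(2),o["ft_force"].round(1))
p=[.5906,.0125,-.0283,1.487,.04]
a=draw(p,"top",0);b=draw(p,"scene",0)
cv2.imwrite("pics/c2.png",cv2.resize(np.hstack([a,b]),(800,333)))
E
```

```text
[0.4621 0.1324 0.1602] [ 0.28  0.2  -0.25  1.12 -0.    0.23] [ 0.6 -0.1  0.6]
```

View pics/c2.png

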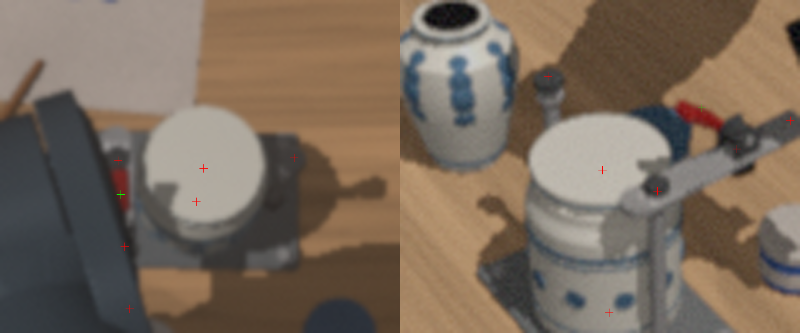

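The path is clear, and the finger is behind the trailing edge without touching it. I'll work out the arc waypoints.

```bash
python3 - <<'E'
import numpy as np
P=np.array([592,82.]);prev=np.array([462,132.])
for s in list(np.radians(np.arange(85,-1,-8.5))):
    f=np.radians(-91.6)-s;d=np.array([np.cos(f),np.sin(f)]);t=np.array([d[1],-d[0]])
    q=P+130*d+27.5*t;print(round(np.degrees(s),1),q.round(1),(q-prev).round());prev=q
E
```

```text
85.0 [460.6 101.7] [ -1. -30.]
76.5 [459.1  82.1] [ -1. -20.]
68.0 [460.6  62.5] [  1. -20.]
59.5 [464.9  43.2] [  4. -19.]
51.0 [472.   24.9] [  7. -18.]
42.5 [481.8   7.8] [ 10. -17.]
34.0 [494.   -7.7] [ 12. -15.]
25.5 [508.3 -21.2] [ 14. -14.]
17.0 [524.5 -32.4] [ 16. -11.]
8.5 [542.1 -41.2] [18. -9.]
0.0 [560.9 -47.2] [19. -6.]
```

Request:
{"method": "apply_moves", "body": {"jaw": [-1,-1,-1,-1,-1,-1,-1,-1,-1,-1,-1,-1], "slide": [[-1,-10,0],[0,-10,0],[0,-10,0],[-1,-10,0],[0,-10,0],[0,-10,0],[1,-10,0],[2,-10,0],[2,-9,0],[3,-9,0],[4,-9,0],[0,0,0]], "turn": [0,0,0,4,4,4.5,4.5,4,4.5,4,4.5,0]}}

```text
time_s: 6.72
ee_pos: [0.4732, 0.0248, 0.1614]
tcp_rot: [0.0, -0.314, 0.95, -0.0]
ft_force: [0.1, 0.3, -0.3]
gripper_width: -0.0004
grip_force: 0.0
```

```bash
python3 - <<'E'
from h import *
o=get_obs();print(o["ee_pos"].round(4),o["ft_force"].round(1))
p=[.5906,.0125,-.0283,.89,.04]
a=draw(p,"top",0);b=draw(p,"scene",0)
cv2.imwrite("pics/c3.png",cv2.resize(np.hstack([a,b]),(800,333)))
E
```

```text
[0.4732 0.0248 0.1614] [ 0.1  0.3 -0.3]
```

View pics/c3.png

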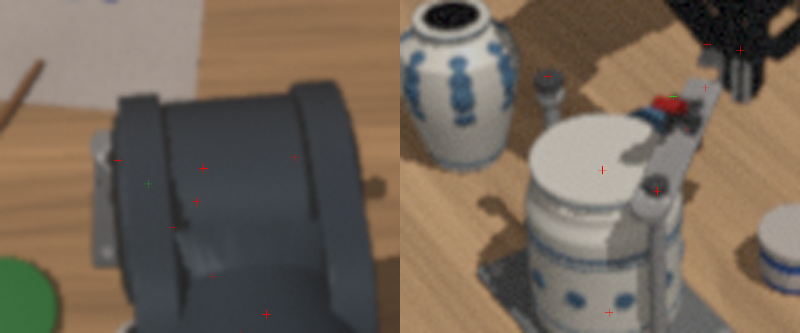

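The strap (from (657,190) to (705,85) in the right-hand half) is moving ahead of the finger at (740,80), so I'll continue.

Request:
{"method": "apply_moves", "body": {"jaw": [-1,-1,-1,-1,-1,-1,-1,-1,-1,-1,-1,-1], "slide": [[4,-9,0],[5,-9,0],[6,-8,0],[6,-8,0],[7,-7,0],[7,-7,0],[8,-6,0],[8,-5,0],[9,-5,0],[9,-4,0],[5,-2,0],[0,0,0]], "turn": [4,4.5,4,4.5,4,4.5,4,4.5,4,4.5,2,0]}}

```text
time_s: 8.32
ee_pos: [0.5471, -0.0442, 0.1612]
tcp_rot: [-0.0, -0.65, 0.76, 0.0]
ft_force: [-0.6, 0.1, -0.5]
gripper_width: 0.0001
grip_force: 0.0
```

Request:
{"method": "apply_moves", "body": {"jaw": [-1,-1,-1,-1,-1], "slide": [[4,-2,0],[3,-1,0],[3,-1,0],[2,0,0],[0,0,0]], "turn": [2,2,2,1,0]}}

```text
time_s: 8.95
ee_pos: [0.5592, -0.0483, 0.1613]
tcp_rot: [0.0, -0.696, 0.718, -0.0]
ft_force: [-0.2, -0.2, -0.8]
gripper_width: 0.0003
grip_force: 0.0
```

```bash
python3 - <<'E'
from h import *
o=get_obs();print(o["ee_pos"].round(4),o["tcp_rot"].round(3),o["ft_force"].round(1))
p=[.5906,.0125,-.0283,0,.04]
a=draw(p,"top",0);b=draw(p,"scene",0)
cv2.imwrite("pics/c4.png",cv2.resize(np.hstack([a,b]),(800,333)))
E
```

```text
[ 0.5592 -0.0483  0.1613] [ 0.    -0.696  0.718 -0.   ] [-0.2 -0.2 -0.8]
```

View pics/c4.png

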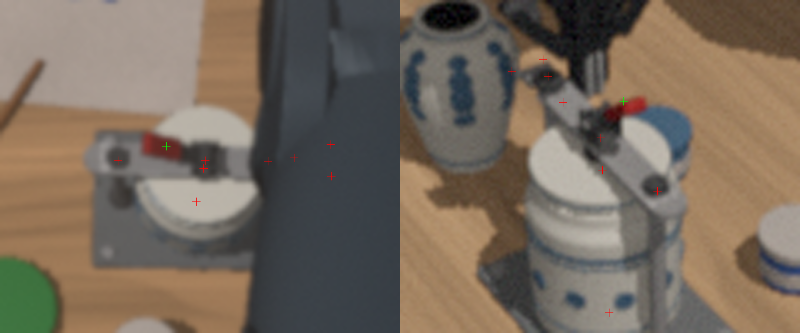

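The strap is nearly home. I'll push further in small steps until the hard stop shows in the force reading.

Request:
{"method": "apply_moves", "body": {"jaw": [-1,-1,-1], "slide": [[2,0,0],[2,0,0],[0,0,0]], "turn": [1,0,0]}}

```text
time_s: 9.43
ee_pos: [0.5616, -0.0484, 0.1611]
tcp_rot: [-0.001, -0.702, 0.712, 0.001]
ft_force: [-6.9, -0.2, 3.4]
gripper_width: 0.0001
grip_force: 3.3
```

Request:
{"method": "apply_moves", "body": {"jaw": [-1,-1,-1], "slide": [[2,0,0],[1,0,0],[0,0,0]], "turn": [0,0,0]}}

```text
time_s: 9.8
ee_pos: [0.562, -0.0484, 0.1609]
tcp_rot: [-0.003, -0.702, 0.712, 0.003]
ft_force: [-16.3, -1.0, 9.6]
gripper_width: 0.0
grip_force: 8.4
```

The strap is hard home: 16 N with no further travel, at the predicted position. I'll back off, rise and go over the lever.

Request:
{"method": "apply_moves", "body": {"jaw": [-1,-1,-1,-1,-1,-1,-1,-1,-1,-1], "slide": [[-10,0,0],[-15,0,0],[0,0,30],[0,0,40],[0,0,30],[10,20,0],[10,20,0],[16,20,0],[10,20,0],[0,0,0]], "turn": [0,0,0,0,0,0,0,0,0,0]}}

```text
time_s: 11.05
ee_pos: [0.5873, 0.0334, 0.2605]
tcp_rot: [-0.0, -0.703, 0.711, 0.0]
ft_force: [-0.1, 0.5, 0.1]
gripper_width: -0.0001
grip_force: 0.0
```

```bash
python3 - <<'E'
from h import *
o=get_obs();print(o["ee_pos"].round(4),o["tcp_rot"].round(3),o["ft_force"].round(1))
p=[.5906,.0125,-.0283,0,.04]
for k in("lever_grip","keeper_post"):print(k,model(p)[k].round(3))
for t,z in(("lever_grip",.2217),("keeper_post",.182),("pivot_post",.171)):
  for r in tip_of(t,"scene")[:3]:print(t,round(r["confidence"],2),np.round(r["location"]),atz(r["location"],"scene",z).round(3))
b=draw(p,"scene",0)
cv2.imwrite("pics/c5.png",b)
E
```

```text
[0.5873 0.0334 0.2605] [-0.    -0.703  0.711  0.   ] [-0.1  0.5  0.1]
lever_grip [0.592 0.045 0.222]
keeper_post [ 0.589 -0.057  0.182]
lever_grip 0.85 [426. 292.] [0.577 0.435 0.222]
lever_grip 0.63 [278. 179.] [0.596 0.038 0.222]
lever_grip 0.57 [463. 191.] [0.304 0.306 0.222]
keeper_post 0.9 [431. 183.] [0.289 0.218 0.182]
keeper_post 0.73 [381. 269.] [0.571 0.334 0.182]
keeper_post 0.6 [259. 170.] [ 0.583 -0.067  0.182]
pivot_post 0.89 [464. 223.] [0.331 0.345 0.171]
pivot_post 0.85 [292. 211.] [0.6   0.094 0.171]
pivot_post 0.75 [440. 326.] [0.573 0.474 0.171]
```

View pics/c5.png

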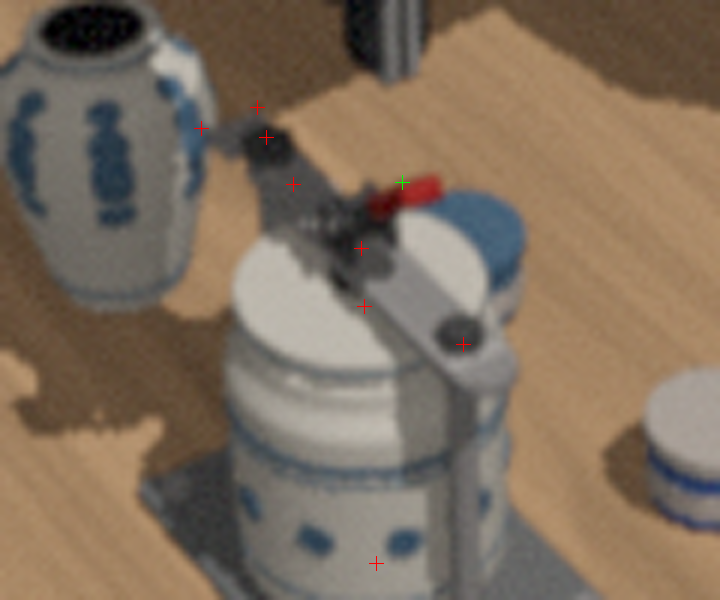

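The strap is home with the keeper head at (268,145), and the red grip is at (405,195) under the fingertip. I'll press along its arc.

Request:
{"method": "apply_moves", "body": {"jaw": [-1,-1,-1,-1,-1,-1], "slide": [[2,-1,-15],[1,0,-15],[0,0,-6],[0,3,-4],[0,3,-4],[0,0,0]], "turn": [0,0,0,0,0,0]}}

```text
time_s: 12.0
ee_pos: [0.5901, 0.037, 0.2174]
tcp_rot: [0.0, -0.702, 0.712, -0.0]
ft_force: [-0.2, -0.6, 0.4]
gripper_width: -0.0002
grip_force: 0.0
```

Request:
{"method": "apply_moves", "body": {"jaw": [-1,-1,-1], "slide": [[0,2,-4],[0,2,-4],[0,0,0]], "turn": [0,0,0]}}

```text
time_s: 12.38
ee_pos: [0.5904, 0.041, 0.2095]
tcp_rot: [0.001, -0.702, 0.712, -0.0]
ft_force: [1.0, 0.0, 1.7]
gripper_width: 0.0002
grip_force: 0.4
```

Request:
{"method": "apply_moves", "body": {"jaw": [-1,-1,-1,-1], "slide": [[0,1,-4],[0,1,-4],[0,1,-3],[0,0,0]], "turn": [0,0,0,0]}}

```text
time_s: 12.88
ee_pos: [0.5905, 0.0442, 0.1987]
tcp_rot: [0.001, -0.702, 0.712, -0.0]
ft_force: [0.5, 2.1, 4.0]
gripper_width: 0.0
grip_force: 1.8
```

Contact force of 4 N: the lever is coming down. I'll press on to the stop.

Request:
{"method": "apply_moves", "body": {"jaw": [-1,-1,-1,-1], "slide": [[0,1,-2],[0,1,-2],[0,0,-2],[0,0,0]], "turn": [0,0,0,0]}}

```text
time_s: 13.38
ee_pos: [0.5907, 0.0453, 0.1946]
tcp_rot: [0.001, -0.702, 0.712, -0.001]
ft_force: [-2.1, -1.7, 18.9]
gripper_width: 0.0001
grip_force: 9.6
```

Request:
{"method": "apply_moves", "body": {"jaw": [-1,-1,-1], "slide": [[0,0,-2],[0,0,-1],[0,0,0]], "turn": [0,0,0]}}

```text
time_s: 13.75
ee_pos: [0.591, 0.0453, 0.1941]
tcp_rot: [0.002, -0.702, 0.712, -0.002]
ft_force: [-9.5, -2.0, 37.8]
gripper_width: -0.0003
grip_force: 18.9
```

The lever is at its stop: z 194 mm and 38 N with no further travel. I'll retreat straight up and check.

Request:
{"method": "apply_moves", "body": {"jaw": [-1,-1,-1,-1,-1,-1,-1,-1,-1], "slide": [[0,0,5],[0,0,15],[0,0,30],[0,0,40],[-30,0,20],[-50,-30,0],[-50,-50,0],[-50,-50,0],[0,0,0]], "turn": [0,0,0,0,0,0,0,0,0]}}

```text
time_s: 14.88
ee_pos: [0.419, -0.0747, 0.3002]
tcp_rot: [-0.0, -0.701, 0.714, -0.0]
ft_force: [-0.3, -0.1, 0.3]
gripper_width: -0.0001
grip_force: 0.0
```

```bash
python3 - <<'E'
from h import *
o=get_obs();print(o["ee_pos"].round(4),o["ft_force"].round(1))
p=[.5906,.0125,-.0283,0,.7]
a=draw(p,"top",0);b=draw(p,"scene",0)
cv2.imwrite("pics/c6.png",cv2.resize(np.hstack([a,b]),(800,333)))
E
```

```text
[ 0.419  -0.0747  0.3002] [-0.3 -0.1  0.3]
```

View pics/c6.png

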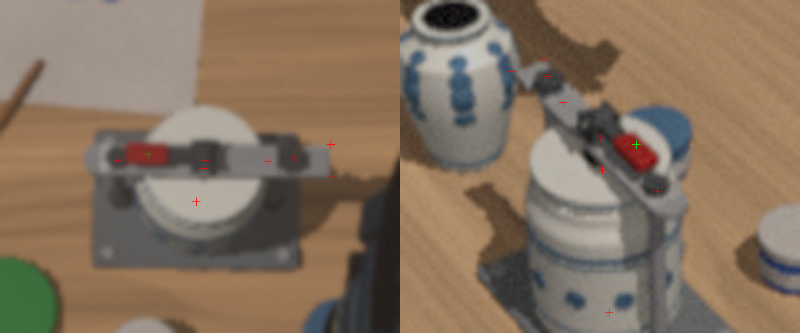

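The strap lies straight across with the keeper head in its notch (left half, (291,157)). The red lever is level over the strap at (147,153), and the lid has not moved. Handing in.

```bash
python3 -c "
from workcell import *
print(job_done())"
```

```text
the job is handed in; nothing more can be done
None
```

The strap is home against the keeper post, the lever is fully down on its stop, and the lid, pots, brush and vase were left where they stood; I handed the job in at about 15 s on the robot clock.

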